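# Start and run on the drip filter's cover nut

### The job

The cover nut of the drip-line filter has only been set on its threaded neck and has not caught the thread. Holding it lightly by its bar, turn it backward (anticlockwise from above) until you feel the thread starts drop in, then turn it forward and run it on until it sits fully home on the filter's rim, up against its stops. Feel your way and never lean on it or force it, let go when it is home, and leave the things in the tray as they are.

Things in the scene. Friction and masses are not known exactly. Their poses are not given: they have to be found in the camera images.
- filter: Drip-line filter: fixed upright black plastic body 60 mm across on a galvanised foot, a horizontal pipe port on two opposite sides (x axis). Its flat top rim, 68 mm across, 130 mm above the shelf, is the nut's seat. Origin under its middle.
- neck: The filter's upright threaded neck, hidden under the nut. Origin on its axis (the nut's axis too) at seat level, z up. It rises 20 mm, 42 mm thick, with a coarse right-handed quick thread of three starts evenly round it, ridges 2.4 mm thick. The lead is not known exactly (15 to 35 mm a turn), nor is it given where the starts lie: both must be felt.
- nut_grip (a point): The point to hold: middle of the cover nut's bar, on the nut's axis, 39 mm above its lower edge; z up, x along the bar. The loose grey plastic nut (85 g) is an upside-down cup, 56 mm across and 25 mm high, with a ribbed skirt and flat top; across the top stands the bar, 54 mm long, 12 mm thick, 28 mm high (14 mm below to 14 mm above this point).
- nut_edge (a point): Centre of the nut's lower edge, 39 mm below nut_grip. At the start it is 9 to 13 mm above the seat: the nut rides on the thread ridges, less than a third of a turn forward of where it drops. Turned backward it climbs with the lead, then drops by more than 4 mm; forward from there it sinks to the seat (0 mm) and meets moulded stops 185 to 200 degrees past the drop. Side play 0.7 mm.
- bar_end (a point): One end of the nut's bar, at half its height, 27 mm from nut_grip along the bar (the other end is alike).
- pump_can: Steel pump oil can with brass nozzle, 76 mm across and about 160 mm high, loose in the orange tray; origin under its middle. A bystander.
- jar: Clear glass jar with clamp lid, 84 mm across, 125 mm high, loose in the tray; origin under its middle. A bystander.
- mug: White ceramic mug, 80 mm across, 92 mm high, loose in the tray; origin under its middle. A bystander.
- spanner: Steel spanner, 170 mm long, lying in the tray; origin under its middle. A bystander.
Not all that is in view belongs to the job. Of the things like the part that bears nut_grip, leave any that is orange, pink or yellow; of the rest the larger one is meant.

How it is judged:
By the outcome, as a careful person would: the job done as asked, in the order asked, and still so for the second after the job is handed in, with the robot touching nothing.
It also fails if it takes over 72 s, if anything falls off the work surface, if the arm or the gripper's body presses on something with over 40 N, if the wrist force passes 120 N, or if a joint passes its speed limit or range.

### The arm

A 6-joint arm with a two-finger parallel gripper is mounted at the origin on the work surface. World frame = base frame: x ahead of the robot, y to its left, z up, the work surface at z = 0. Lengths are in m, angles in degrees, forces in N, time in s.
With the tool pointing down it reaches from about 0.35 to 0.85 m from the base axis. Payload 8.1 kg.
Tool frame: the origin (TCP) lies midway between the tips of the shut fingers; the grasp point (between the pads) lies arm.hold_point_z behind it (arm.hold_point_z is the distance from the TCP to the grasp point, in m); y points along the fingers, x is the direction in which the jaws open and shut, and the axes are right-handed (so a half turn about y gives the same grasp; the last joint's range is limited). The gripper opens to 85 mm and grips with 20 to 120 N. Pads are 22 mm wide; open, the fingers measure 114 mm over their backs; the gripper's body (76 mm by 85 mm) begins 54 mm behind the grasp point. The pads swing forward as they close: fully open they stand 13 mm farther back than shut.
Start: joints at [61.398, 7.471, 85.268, -0, 87.261, -4.893], TCP at [0.241, 0.549, 0.231] pointing down, gripper open.
Joint ranges: [-169.43, 169.43], [-51.17, 129.36], [1.28, 143.12], [-76.62, 256.62], [0, 156.53], [-152.29, 152.29]. Speed limits (degrees/s): [136.94, 136.94, 159.86, 180, 180, 180].

### API

Orientations are given as [roll, pitch, yaw] about the fixed x, y, z axes, in that order (R = Rz(yaw) Ry(pitch) Rx(roll)).
In Python, from bench import arm, cams gives the robot as it stands.
- The arm moves only by the tool step_arm, never from a script. Its arguments are lists of equal length, an entry for each row: "translation": the shift along the tool's x, y, z in units of 100 cm (1.0 is 100 cm), a list of three; "roll": the turn about the tool's y in units of 45 degrees (1.0 is 45 degrees). A call has 1 to 5 rows; each row shifts and turns the commanded pose from where the row before left it, along the tool's axes as they then stand; what a row does not reach is not made up. A row lasts 1/10 s, in which the tool goes at most 50 mm and 8.59 degrees, less where a joint would pass 70% of its speed; a pose out of reach is approached as far as the arm can. A call with a number of a shift or a turn outside -1 to 1 is refused whole. A call with a gripper value outside its range is refused whole. "fingers" is the opening, from 0 (shut) to 1 (fully open), set as the call begins (left out, the last holds). The fingers move at their own pace and stop on an object; "squeeze" is the grip in N (left out, the last holds). Time passes only in rows, so rows that do not move let the fingers close. It gives the time, the measured TCP pose, the force and the opening at its end, in the units of the state.
- arm.observe(): the state, without advancing time (a new reading comes with each control period).
- cams.camera(name): name is "scene" or "top"; returns a dict with "pixels" (480x640x3 uint8, blue, green, red), "depth" (480x640 float32, m along the optical axis (not along the pixel's ray), 0 where there is no reading), "intrinsics" (3x3 intrinsics, pixels), "xyz" and "attitude" of the camera in the world. Camera axes: x right, y down, z forward; pixel columns grow to the right and rows downward; lengths in m; the calibration is good to about 2 mm. A picture is of the moment at which its call begins.
- arm.close_job(): hands the job in, once; it reports no verdict.
The state is a dict: "time": time; "q": joint angles; "dq": joint speeds; "effort": joint torques, N m; "eef_pos": TCP position; "tcp_rot": TCP orientation; "force": force on the tool from outside, world axes, zero at the start; "wrist_torque": the same for the moment, N m; "width": finger opening in m.
Only numpy, scipy, OpenCV 4.12 (cv2) and the standard library are available. Lean on these libraries where they do the work, as an engineer would, in place of code of your own. Each camera call takes 0.05 s, during which the arm holds its last target. There are 200 camera calls.

## Working session

There is one attempt and no reset: what is moved stays moved. The work goes in short steps, Python scripts to look and compute and a tool call to move; the robot and the scene stay as the last step left them, time stands still between calls to the robot, and variables do not carry over. Pictures are saved under pics/ and viewed, about 8 in all and at most 12, crops included, and the job is handed in when it is done.

Besides the shell and the picture viewer there is one more tool, called after "Emit:" as a command line: name --pt "numbers of a row" for each row, then --argument value for the rest. step_arm: Moves the arm, as the interface text tells. Its arguments: {"type":"object","properties":{"translation":{"type":"array"},"roll":{"type":"array"},"fingers":{"type":"number"},"squeeze":{"type":"number"}},"required":["translation","roll"]}

```bash
ls; mkdir -p pics
python3 - <<'E'
from bench import arm,cams
import cv2,numpy as np
print(arm.observe(), arm.hold_point_z)
for n in("scene","top"):
    c=cams.camera(n); cv2.imwrite(f"pics/{n}0.png",c["pixels"]); np.savez(f"{n}0.npz",**c); print(n,c["intrinsics"],c["xyz"],c["attitude"])
E
```

```text
pics
{'time': 0.0, 'q': array([ 6.13957778e+01,  7.51565370e+00,  8.53294484e+01,  9.04884679e-04,
        8.72599735e+01, -4.89169929e+00]), 'dq': array([-0.03394693,  0.04657516, -0.0447601 , -0.01316972, -0.03909185,
        0.0533845 ]), 'effort': array([ 2.08161160e-03, -5.69409049e+01, -5.00549340e+01, -2.63153134e-05,
        1.50970789e-02, -3.92753896e-05]), 'eef_pos': array([0.24099022, 0.54888557, 0.23023711]), 'tcp_rot': array([-89.99013944,   0.10461585,  66.28744205]), 'force': array([-0.21444032,  0.09389472, -0.8340027 ]), 'wrist_torque': array([ 0.0036178 ,  0.03083301, -0.01245329]), 'width': 0.08571783304988323} 0.0187
scene [[449.65983844   0.         319.30731103]
 [  0.         449.65983844 238.60732847]
 [  0.           0.           1.        ]] [1.03298075 0.00121629 0.74889618] [-140.99337841    0.69423331   81.07183502]
top [[433.05417123   0.         322.47313319]
 [  0.         433.05417123 234.88728731]
 [  0.           0.           1.        ]] [0.48779749 0.08059086 1.08984965] [-175.26861942    0.66177742  -91.55335681]
```

View pics/scene0.png

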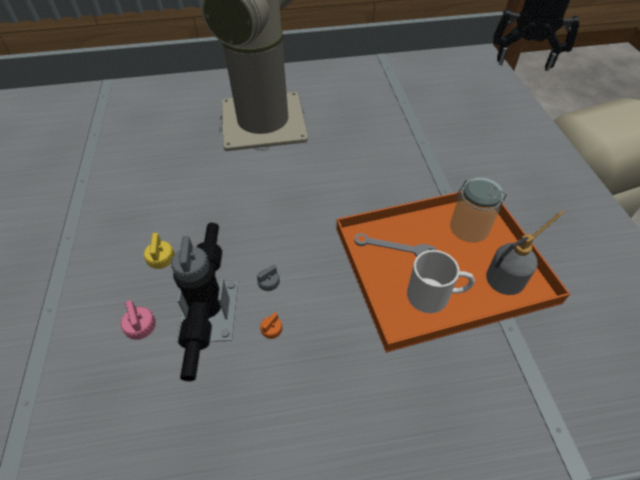

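View pics/top0.png

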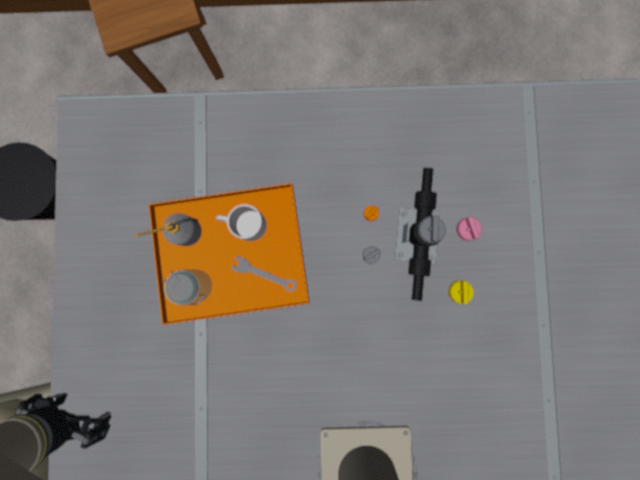

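The scene image shows the grey cover nut on the black filter at about (190,262). The other caps are yellow (158,252), pink (137,322), orange (271,326) and a small grey one (268,280). In the top view they are, in the same order: nut (431,230), (461,292), (469,229), (372,213), (372,255). The larger grey one, on the filter, fits the description. I'll confirm it in a crop and measure it.

```bash
cat > h.py <<'E'
import numpy as np,cv2
from scipy.spatial.transform import Rotation as Ro
def world(c,box):
    u0,u1,v0,v1=box; v,u=np.mgrid[v0:v1,u0:u1]; d=c["depth"][v0:v1,u0:u1]; K=c["intrinsics"]
    p=np.stack([(u-K[0,2])/K[0,0]*d,(v-K[1,2])/K[1,1]*d,d],-1)
    return p@Ro.from_euler('xyz',c["attitude"],degrees=True).as_matrix().T+c["xyz"]
def ori(q):
    m=q[:,:2].mean(0); w,V=np.linalg.eigh(np.cov((q[:,:2]-m).T)); return np.degrees(np.arctan2(V[1,1],V[0,1]))
def meas(c,box,zb=.177):
    P=world(c,box); m=(c["depth"][box[2]:box[3],box[0]:box[1]]>0)&(P[...,2]>.1)
    a=P[m]; nut=a[a[:,2]>.15]; bar=a[(a[:,2]>zb)&(a[:,2]<.21)]
    for n,q in(("nut",nut),("bar",bar)):
        r=cv2.minAreaRect(q[:,:2].astype(np.float32)); print(n,len(q),"c",r[0],"size",r[1],"mean",q.mean(0),"z pct",np.percentile(q[:,2],[5,50,95]),"ori",ori(q))
E
python3 - <<'E'
from h import *
t=dict(np.load("top0.npz"));s=dict(np.load("scene0.npz"))
meas(t,(405,455,205,260)); meas(s,(165,220,225,295))
P=world(t,(415,450,212,248)); print(np.round(P[::3,::3,2]*1000).astype(int))
a=cv2.resize(t["pixels"][205:260,400:460],None,fx=6,fy=6,interpolation=2); b=cv2.resize(s["pixels"][225:300,160:225],None,fx=6,fy=6,interpolation=2)
o=np.zeros((450,760,3),np.uint8); o[:330,:360]=a;o[:450,365:365+390]=b; cv2.imwrite("pics/crop.png",o)
E
```

```text
nut 587 c (0.5707707405090332, -0.14615432918071747) size (0.056949205696582794, 0.0560794360935688) mean [ 0.57063762 -0.14325132  0.17166633] z pct [0.15804036 0.1646712  0.19257482] ori 179.86351666057007
bar 185 c (0.5713726282119751, -0.14668229222297668) size (0.05259520187973976, 0.02089291252195835) mean [ 0.57097748 -0.14555425  0.1895079 ] z pct [0.18106538 0.19033769 0.19349579] ori 176.5214408932468
nut 1040 c (0.572822630405426, -0.14802634716033936) size (0.05458094924688339, 0.057592786848545074) mean [ 0.57896935 -0.14566237  0.17081085] z pct [0.15372305 0.16498976 0.19292704] ori 158.26184743119265
bar 310 c (0.5719174146652222, -0.14597436785697937) size (0.017153983935713768, 0.0549154207110405) mean [ 0.57592869 -0.14701147  0.1890735 ] z pct [0.178352   0.19133559 0.1938888 ] ori 175.20962589443238
[[  3  70  78  76  81  76   3   2   1   2   0   1]
 [  5  75  76  79  79  78  13 192   0  -5   2   1]
 [  2  69 130 154 164 163 188 192 161  -2   0  -1]
 [  3 129 145 167 163 161 191 193 165 163  -2  -4]
 [127 131 162 164 166 166 189 193 166 160  -4   0]
 [127 145 163 163 165 177 188 191 163 162 163   0]
 [130 147 164 162 163 164 190 195 163 164 161   0]
 [134 149 162 164 165 167 188 194 161 163 162   0]
 [132 127 156 162 161 167 188 194 163 163  -1  -4]
 [ 98 130 142 157 162 169 192 192 164  -2  -3  -2]
 [ 72  92 129 129 150 150 147 127   3  -5   3  -1]
 [ 72  73  80 121 128 127   2   2  -1  -1   0   2]]
```

View pics/crop.png

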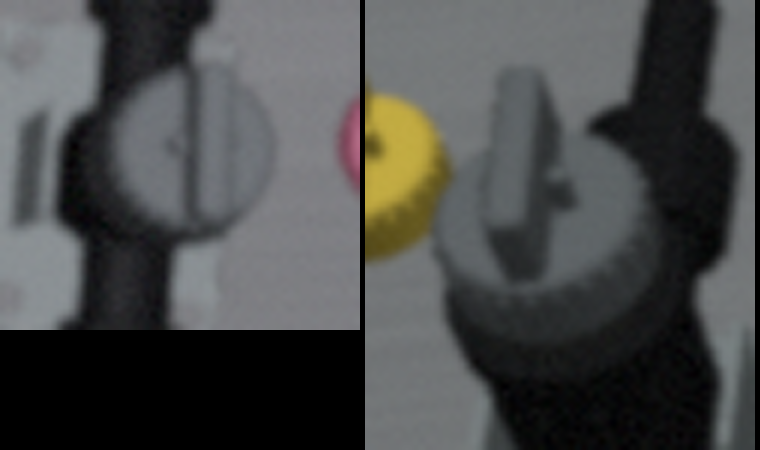

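The crop confirms it: a grey ribbed nut with an upright bar on the filter, bar nearly along the world x axis. Next, the bar-top geometry.

Run:
```python
from h import *
for n,b in(("top",(405,455,205,260)),("scene",(165,220,225,295))):
    c=dict(np.load(n+"0.npz"));meas(c,b,.187)
    P=world(c,b).reshape(-1,3); f=P[(abs(P[:,2]-.164)<.006)]; r=cv2.minEnclosingCircle(f[:,:2].astype(np.float32)); print("disc",r)
```

```text
nut 587 c (0.5707707405090332, -0.14615432918071747) size (0.056949205696582794, 0.0560794360935688) mean [ 0.57063762 -0.14325132  0.17166633] z pct [0.15804036 0.1646712  0.19257482] ori 179.86351666057007
bar 153 c (0.5713226795196533, -0.1466139554977417) size (0.012312977574765682, 0.052656371146440506) mean [ 0.57085836 -0.14636198  0.19098737] z pct [0.18821406 0.19085557 0.19356189] ori 176.4730031233486
disc ((0.5714428424835205, -0.14672969281673431), 0.029367690905928612)
nut 1040 c (0.572822630405426, -0.14802634716033936) size (0.05458094924688339, 0.057592786848545074) mean [ 0.57896935 -0.14566237  0.17081085] z pct [0.15372305 0.16498976 0.19292704] ori 158.26184743119265
bar 228 c (0.5715121626853943, -0.14855597913265228) size (0.013069801032543182, 0.0545869804918766) mean [ 0.57392102 -0.14774659  0.1917858 ] z pct [0.18834733 0.19202404 0.1939932 ] ori 176.20194668112524
disc ((0.5721871256828308, -0.14825980365276337), 0.029000043869018555)
```

Emit:
step_arm --pt "0 -0.02 0" --pt "0 -0.02 0" --pt "0 -0.02 0" --roll '[-0.148,-0.148,-0.148]'

```text
time: 0.4
eef_pos: [0.241, 0.549, 0.2912]
tcp_rot: [-90.0, 0.1, 86.5]
force: [0.3, -0.5, -0.5]
width: 0.0855
```

Emit:
step_arm --pt "-0.04 0 -0.022" --pt "-0.04 0 -0.022" --pt "-0.04 0 -0.022" --pt "-0.04 0 -0.022" --pt "-0.04 0 -0.022" --roll '[0,0,0,0,0]'

```text
time: 0.9
eef_pos: [0.3382, 0.3409, 0.2908]
tcp_rot: [-90.0, 0.0, 86.3]
force: [0.9, -1.7, 0.4]
width: 0.0853
```

Emit:
step_arm --pt "-0.04 0 -0.022" --pt "-0.04 0 -0.022" --pt "-0.04 0 -0.022" --pt "-0.04 0 -0.022" --pt "-0.04 0 -0.022" --roll '[0,0,0,0,0]'

```text
time: 1.4
eef_pos: [0.435, 0.1341, 0.2911]
tcp_rot: [-90.0, -0.0, 86.3]
force: [0.8, 0.4, 0.2]
width: 0.0852
```

Emit:
step_arm --pt "-0.04 0 -0.022" --pt "-0.04 0 -0.022" --pt "-0.04 0 -0.022" --pt "-0.03 0 -0.022" --pt "0 0 0" --roll '[0,0,0,0,0]'

```text
time: 1.9
eef_pos: [0.5138, -0.0234, 0.2902]
tcp_rot: [-89.9, 0.1, 86.0]
force: [-1.5, 0.5, 0.1]
width: 0.0855
```

Emit:
step_arm --pt "-0.04 0 -0.022" --pt "-0.04 0 -0.022" --pt "-0.04 0 -0.0216" --pt "0 0.03 0" --pt "0 0.03 0" --roll '[0,0,0,0,0]' --fingers 0.5 --squeeze 20

```text
time: 2.4
eef_pos: [0.5711, -0.1447, 0.2309]
tcp_rot: [-90.1, 0.0, 86.2]
force: [0.4, 1.5, -0.6]
width: 0.0428
```

Emit:
step_arm --pt "0 0 0" --pt "0 0 0" --roll '[0,0]'

```text
time: 2.6
eef_pos: [0.5699, -0.1428, 0.231]
tcp_rot: [-89.9, -0.0, 86.3]
force: [0.0, 0.7, 0.6]
width: 0.0429
```

Run:
```python
from bench import arm,cams
from h import *
c=cams.camera("scene"); a=cv2.resize(c["pixels"][150:310,120:280],None,fx=3.5,fy=3.5,interpolation=2)
t=cams.camera("top"); b=cv2.resize(t["pixels"][190:270,400:440+0],None,fx=3,fy=3)
cv2.imwrite("pics/near.png",a); s=arm.observe(); print({k:np.round(s[k],4) for k in("time","q","eef_pos","tcp_rot","force","wrist_torque","width")})
```

```text
{'time': np.float64(2.7), 'q': array([-1.906380e+01,  5.565600e+00,  8.708900e+01,  1.600000e-03,
        8.719080e+01, -1.053788e+02]), 'eef_pos': array([ 0.5713, -0.1432,  0.2335]), 'tcp_rot': array([-9.01495e+01,  3.95000e-02,  8.63149e+01]), 'force': array([ 0.9032,  0.1393, -0.3226]), 'wrist_torque': array([-0.0081,  0.0051,  0.024 ]), 'width': np.float64(0.043)}
```

View pics/near.png

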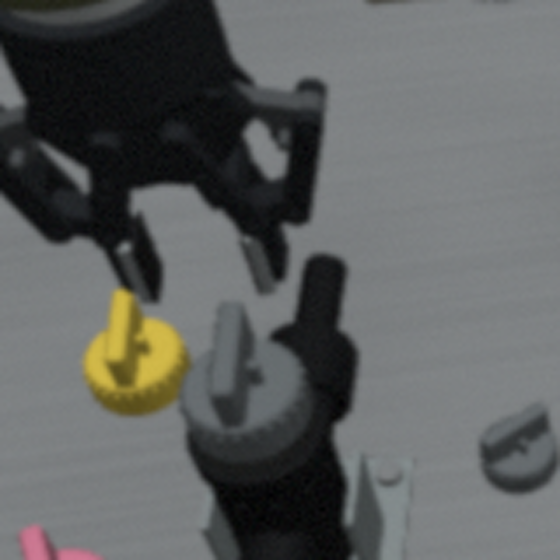

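The near view shows the open fingers over the bar, one on each side, with the yellow and small grey caps clear. Descending.

Emit:
step_arm --pt "-0.0035 0.02 0" --pt "0 0.02 0" --pt "0 0.02 0" --pt "0 0 0" --roll '[0,0,0,0]'

```text
time: 3.1
eef_pos: [0.5694, -0.1463, 0.1702]
tcp_rot: [-89.9, -0.0, 86.3]
force: [-0.1, 1.3, -0.2]
width: 0.0426
```

Emit:
step_arm --pt "0 0 0" --pt "0 0 0" --pt "0 0 0" --roll '[0,0,0]' --fingers 0.0 --squeeze 20

```text
time: 3.4
eef_pos: [0.5715, -0.1472, 0.1737]
tcp_rot: [-90.2, 0.0, 86.3]
force: [-0.5, 1.2, 5.2]
width: 0.0115
```

```bash
cat > o.py <<'E'
from bench import arm,cams
from h import *
L=[]
for i in range(3): # each camera call lets 0.05 s pass: fresh readings to average
    c=cams.camera("scene"); L.append(arm.observe())
for k in("eef_pos","force","wrist_torque","q","width"): print(k,np.round(np.mean([l[k] for l in L],0),4), np.round(np.std([l[k] for l in L],0),4))
print(L[-1]["time"],L[-1]["tcp_rot"])
E
python3 o.py
```

```text
eef_pos [ 0.5715 -0.1472  0.1736] [0. 0. 0.]
force [-0.0736  0.7607  7.0528] [0.156  0.6338 0.6611]
wrist_torque [0.1839 0.0438 0.0153] [0.0087 0.0259 0.0181]
q [-1.94317e+01  7.65280e+00  9.11407e+01  1.41000e-02  8.10017e+01
 -1.05714e+02] [0.0006 0.001  0.0003 0.0014 0.0035 0.0014]
width 0.0116 0.0001
3.55 [-9.02012055e+01  4.07687066e-02  8.62816145e+01]
```

Emit:
step_arm --pt "0 -0.001 0" --pt "0 0 0" --roll '[0,0]'

```text
time: 3.75
eef_pos: [0.5711, -0.1472, 0.1737]
tcp_rot: [-90.1, 0.0, 86.3]
force: [0.9, 1.0, 6.9]
width: 0.0116
```

Emit:
step_arm --pt "0 -0.001 0" --pt "0 0 0" --roll '[0,0]'

```text
time: 3.95
eef_pos: [0.5705, -0.1472, 0.1737]
tcp_rot: [-90.0, 0.0, 86.3]
force: [1.3, -0.6, 4.3]
width: 0.0115
```

Emit:
step_arm --pt "0 -0.0003 0" --pt "0 -0.0003 0" --pt "0 -0.0003 0" --pt "0 -0.0003 0" --pt "0 -0.0003 0" --roll '[-0.08,-0.08,-0.08,-0.08,-0.08]'

```text
time: 4.45
eef_pos: [0.5703, -0.1472, 0.1747]
tcp_rot: [-90.0, 0.0, 104.4]
force: [2.4, -1.5, 1.3]
width: 0.0113
```

```bash
python3 o.py
```

```text
eef_pos [ 0.5703 -0.1471  0.1747] [0.     0.0001 0.    ]
force [ 1.5748 -0.3473  0.9869] [0.2956 0.3935 0.1352]
wrist_torque [-0.0312 -0.3799  0.0492] [0.0229 0.0636 0.0138]
q [-1.944770e+01  7.618100e+00  9.106300e+01 -2.600000e-03  8.131260e+01
 -1.238315e+02] [0.002  0.0005 0.0017 0.0052 0.0005 0.1846]
width 0.0114 0.0002
4.6 [-9.00072988e+01  4.08784549e-04  1.04195009e+02]
```

Emit:
step_arm --pt "0 0.001 0" --pt "0 -0.0002 0" --pt "0 -0.0002 0" --pt "0 -0.0002 0" --pt "0 -0.0002 0" --roll '[-0.08,-0.08,-0.08,-0.08,-0.08]'

```text
time: 5.1
eef_pos: [0.5707, -0.1472, 0.1754]
tcp_rot: [-90.0, 0.1, 122.3]
force: [1.5, -0.3, 6.1]
width: 0.0111
```

Emit:
step_arm --pt "0 -0.001 0" --pt "0 -0.0005 0" --pt "0 0 0" --roll '[-0.08,-0.08,0]'

```text
time: 5.4
eef_pos: [0.5702, -0.147, 0.176]
tcp_rot: [-90.0, -0.0, 129.4]
force: [1.4, -0.5, 1.5]
width: 0.0114
```

Emit:
step_arm --pt "0 0 0" --pt "0 0 0" --pt "0 0 0" --pt "0 -0.025 0" --pt "0 -0.025 0" --roll '[0,0,0,0,0]' --fingers 0.45

```text
time: 5.9
eef_pos: [0.5692, -0.1466, 0.2252]
tcp_rot: [-89.9, -0.2, 129.4]
force: [0.0, 0.2, 0.9]
width: 0.0382
```

Emit:
step_arm --pt "0 0 0" --pt "0 0 0" --pt "0 0 0" --pt "0 0 0" --pt "0 0 0" --roll '[0.19,0.19,0.19,0.19,0.19]'

```text
time: 6.4
eef_pos: [0.57, -0.1469, 0.2258]
tcp_rot: [-90.0, -0.0, 86.3]
force: [0.0, -0.2, 0.3]
width: 0.0388
```

Emit:
step_arm --pt "0 0 0" --pt "0 0 0" --pt "0 0 0" --pt "0 0 0" --pt "0 0 0" --roll '[0.19,0.19,0.19,0.19,0.19]'

```text
time: 6.9
eef_pos: [0.57, -0.1469, 0.2258]
tcp_rot: [-90.0, 0.0, 43.6]
force: [0.2, 0.4, 0.4]
width: 0.0382
```

Emit:
step_arm --pt "0 0 0" --pt "0 0 0" --pt "0 0 0" --pt "0 0 0" --pt "0 0 0" --roll '[0.19,0.19,0.19,0.19,0.19]'

```text
time: 7.4
eef_pos: [0.57, -0.1469, 0.2258]
tcp_rot: [-90.0, 0.0, 0.8]
force: [-0.5, 0.8, -0.1]
width: 0.0388
```

Emit:
step_arm --pt "0 0 0" --pt "0 0 0" --pt "0 0 0" --pt "0 0 0" --pt "0 0 0" --roll '[0.19,0.19,0.19,0.19,0.19]'

```text
time: 7.9
eef_pos: [0.57, -0.1469, 0.2258]
tcp_rot: [-90.0, 0.0, -41.9]
force: [-0.0, 0.1, 0.2]
width: 0.0387
```

Emit:
step_arm --pt "0 0 0" --pt "0 0 0" --pt "0 0 0" --roll '[0.1,0.1,0]'

```text
time: 8.2
eef_pos: [0.57, -0.1469, 0.2258]
tcp_rot: [-90.0, 0.0, -50.6]
force: [0.5, -0.0, -0.3]
width: 0.0384
```

```bash
python3 o.py
python3 - <<'E'
from bench import cams
from h import *
for n,b in(("top",(405,455,205,260)),("scene",(165,220,225,295))):
    c=cams.camera(n); 
    if n=="scene": meas(c,b,.187); cv2.imwrite("pics/n2.png",cv2.resize(c["pixels"][160:310,120:270],None,fx=3.5,fy=3.5,interpolation=2))
E
```

```text
eef_pos [ 0.5701 -0.1469  0.2259] [0. 0. 0.]
force [ 0.0932 -0.0505  0.1303] [0.3114 0.1827 0.3911]
wrist_torque [-0.0486  0.0103  0.025 ] [0.008  0.0179 0.0369]
q [-1.94417e+01  5.89700e+00  8.75245e+01 -6.00000e-04  8.66025e+01
  3.09936e+01] [0.0013 0.0006 0.0022 0.0004 0.0009 0.0209]
width 0.0383 0.0001
8.35 [-9.00101482e+01  1.62101377e-02 -5.04232414e+01]
nut 1171 c (0.5719237923622131, -0.14773030579090118) size (0.05491861328482628, 0.05780031532049179) mean [ 0.57911863 -0.14709425  0.17811839] z pct [0.15418453 0.16747222 0.23657578] ori 72.03660309061895
bar 240 c (0.5700802803039551, -0.1482476443052292) size (0.05582620948553085, 0.012625585310161114) mean [ 0.57305598 -0.14733944  0.19331282] z pct [0.188252   0.19391139 0.19564784] ori -140.66232505671988
```

View pics/n2.png

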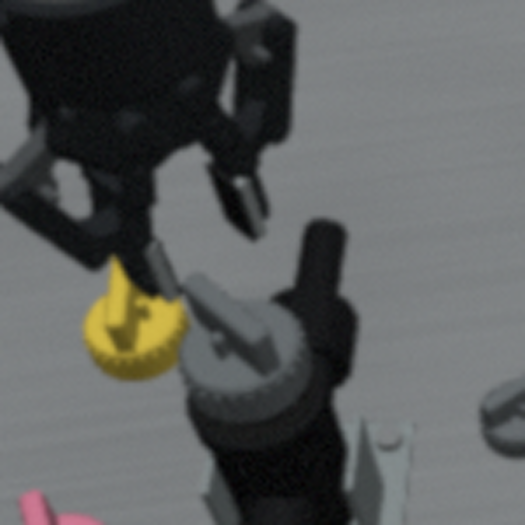

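The crop shows the bar now diagonal at about (232,325), the fingers straddling its line, and a small knob beside the bar that the finger tips probably touched. Regrasping slightly higher.

Emit:
step_arm --pt "0 0.02 0" --pt "0 0.02 0" --pt "0 0.01 0" --pt "0 0 0" --roll '[0,0,0,0]'

```text
time: 8.85
eef_pos: [0.569, -0.1466, 0.1741]
tcp_rot: [-90.1, 0.2, -50.5]
force: [0.2, -0.1, -1.1]
width: 0.0386
```

Emit:
step_arm --pt "0 0 0" --pt "0 0 0" --pt "0 0 0" --pt "0 0 0" --roll '[0,0,0,0]' --fingers 0.0

```text
time: 9.25
eef_pos: [0.5709, -0.1473, 0.1774]
tcp_rot: [-89.9, -0.1, -50.5]
force: [-0.2, 0.1, 4.1]
width: 0.0111
```

Emit:
step_arm --pt "0 -0.0003 0" --pt "0 -0.0003 0" --pt "0 -0.0003 0" --pt "0 -0.0003 0" --pt "0 -0.0003 0" --roll '[-0.08,-0.08,-0.08,-0.08,-0.08]'

```text
time: 9.75
eef_pos: [0.5706, -0.1471, 0.1783]
tcp_rot: [-90.0, -0.1, -32.4]
force: [0.3, -0.0, 1.2]
width: 0.0111
```

Emit:
step_arm --pt "0 -0.0002 0" --pt "0 -0.0002 0" --pt "0 -0.0002 0" --pt "0 -0.0002 0" --pt "0 -0.0002 0" --roll '[-0.08,-0.08,-0.08,-0.08,-0.08]'

```text
time: 10.25
eef_pos: [0.5705, -0.1472, 0.1792]
tcp_rot: [-90.0, -0.1, -14.4]
force: [0.4, -0.5, 1.2]
width: 0.0116
```

Emit:
step_arm --pt "0 -0.0001 0" --pt "0 -0.0002 0" --pt "0 -0.0002 0" --roll '[-0.08,-0.08,-0.08]'

```text
time: 10.55
eef_pos: [0.5705, -0.1472, 0.1797]
tcp_rot: [-90.0, -0.0, -3.6]
force: [-0.1, -1.0, 0.2]
width: 0.0115
```

Emit:
step_arm --pt "0 -0.0002 0" --pt "0 -0.0002 0" --pt "0 -0.0002 0" --roll '[-0.08,-0.08,-0.08]'

```text
time: 10.85
eef_pos: [0.5703, -0.147, 0.1799]
tcp_rot: [-90.0, -0.0, 7.2]
force: [-0.2, -0.1, -1.5]
width: 0.0117
```

Support was lost: Fz changed sign at about yaw 0–7°. I'll lower to see whether the nut follows.

Emit:
step_arm --pt "0 0.001 0" --pt "0 0.001 0" --pt "0 0 0" --roll '[0,0,0]'

```text
time: 11.15
eef_pos: [0.5703, -0.147, 0.1775]
tcp_rot: [-90.0, -0.0, 7.0]
force: [0.7, 0.2, -1.2]
width: 0.011
```

Emit:
step_arm --pt "0 0.001 0" --pt "0 0.001 0" --pt "0 0 0" --roll '[0,0,0]'

```text
time: 11.45
eef_pos: [0.5701, -0.1469, 0.1754]
tcp_rot: [-90.0, 0.0, 7.1]
force: [0.7, 0.1, -1.3]
width: 0.0118
```

Emit:
step_arm --pt "0 0.001 0" --pt "0 0.001 0" --pt "0 0 0" --roll '[0,0,0]'

```text
time: 11.75
eef_pos: [0.5704, -0.1471, 0.1743]
tcp_rot: [-90.0, -0.0, 7.1]
force: [-1.1, 0.2, 2.8]
width: 0.0121
```

Emit:
step_arm --pt "0 0.001 0" --pt "0 0 0" --roll '[0,0]'

```text
time: 11.95
eef_pos: [0.5706, -0.1471, 0.1741]
tcp_rot: [-90.0, -0.1, 7.1]
force: [-3.6, 0.9, 8.3]
width: 0.0113
```

Emit:
step_arm --pt "0 -0.0008 0" --pt "0 0 0" --pt "0 0.0001 0" --pt "0 0.0002 0" --pt "0 0.0002 0" --roll '[0,0.08,0.08,0.08,0.08]'

```text
time: 12.45
eef_pos: [0.5707, -0.1472, 0.1735]
tcp_rot: [-90.0, -0.1, -7.5]
force: [0.2, -0.4, 3.0]
width: 0.0114
```

Emit:
step_arm --pt "0 0.0002 0" --pt "0 0.0002 0" --pt "0 0.0002 0" --pt "0 0.0002 0" --pt "0 0.0002 0" --roll '[0.08,0.08,0.08,0.08,0.08]'

```text
time: 12.95
eef_pos: [0.5708, -0.1472, 0.1726]
tcp_rot: [-90.0, -0.1, -25.5]
force: [-0.0, -0.2, 3.8]
width: 0.0113
```

The thread has caught: at the same angle the nut is about 6 mm lower than before, and it sinks with the turn.

Emit:
step_arm --pt "0 0.0002 0" --pt "0 0.0002 0" --pt "0 0.0002 0" --pt "0 0.0002 0" --pt "0 0.0002 0" --roll '[0.08,0.08,0.08,0.08,0.08]'

```text
time: 13.45
eef_pos: [0.5709, -0.1472, 0.1717]
tcp_rot: [-90.0, -0.1, -43.5]
force: [0.7, 0.5, 3.9]
width: 0.0116
```

Emit:
step_arm --pt "0 0.0002 0" --pt "0 0.0002 0" --pt "0 0.0002 0" --pt "0 0.0002 0" --pt "0 0.0002 0" --roll '[0.08,0.08,0.08,0.08,0.08]'

```text
time: 13.95
eef_pos: [0.5708, -0.1472, 0.1708]
tcp_rot: [-89.9, -0.1, -61.5]
force: [-0.7, 0.4, 5.0]
width: 0.0112
```

Emit:
step_arm --pt "0 0.0002 0" --pt "0 0.0002 0" --pt "0 0.0002 0" --pt "0 0.0002 0" --pt "0 0.0002 0" --roll '[0.08,0.08,0.08,0.08,0.08]'

```text
time: 14.45
eef_pos: [0.5709, -0.1472, 0.1698]
tcp_rot: [-89.9, -0.0, -79.5]
force: [0.4, 0.2, 4.1]
width: 0.0115
```

Emit:
step_arm --pt "0 0.0001 0" --pt "0 0.0002 0" --pt "0 0.0002 0" --pt "0 0.0002 0" --pt "0 0.0002 0" --roll '[0.08,0.08,0.08,0.08,0.08]'

```text
time: 14.95
eef_pos: [0.5709, -0.1472, 0.1689]
tcp_rot: [-89.9, -0.0, -97.5]
force: [0.8, 0.3, 2.7]
width: 0.0113
```

Emit:
step_arm --pt "0 0.0001 0" --pt "0 0.0002 0" --pt "0 0.0002 0" --pt "0 0.0002 0" --pt "0 0.0002 0" --roll '[0.08,0.08,0.08,0.08,0.08]'

```text
time: 15.45
eef_pos: [0.571, -0.1473, 0.168]
tcp_rot: [-89.9, 0.0, -115.5]
force: [-0.5, -0.9, 3.9]
width: 0.0112
```

Emit:
step_arm --pt "0 0 0" --pt "0 0 0" --pt "0 0 0" --pt "0 -0.025 0" --pt "0 -0.025 0" --roll '[0,0,0,0,0]' --fingers 0.45

```text
time: 15.95
eef_pos: [0.5693, -0.1466, 0.2163]
tcp_rot: [-90.2, -0.0, -115.3]
force: [1.0, 0.4, -0.7]
width: 0.0384
```

Emit:
step_arm --pt "0 0 0" --pt "0 0 0" --pt "0 0 0" --pt "0 0 0" --pt "0 0 0" --roll '[-0.19,-0.19,-0.19,-0.19,-0.19]'

```text
time: 16.45
eef_pos: [0.5701, -0.1469, 0.2169]
tcp_rot: [-90.0, 0.0, -72.2]
force: [0.3, 1.0, -0.5]
width: 0.0385
```

Emit:
step_arm --pt "0 0 0" --pt "0 0 0" --pt "0 0 0" --pt "0 0 0" --pt "0 0 0" --roll '[-0.19,-0.19,-0.19,-0.19,-0.19]'

```text
time: 16.95
eef_pos: [0.5701, -0.1469, 0.2169]
tcp_rot: [-90.0, 0.0, -29.4]
force: [0.5, -0.2, 0.6]
width: 0.0388
```

Emit:
step_arm --pt "0 0 0" --pt "0 0 0" --pt "0 0 0" --pt "0 0 0" --pt "0 0 0" --roll '[-0.19,-0.19,-0.19,-0.19,-0.19]'

```text
time: 17.45
eef_pos: [0.5701, -0.1469, 0.2169]
tcp_rot: [-90.0, 0.0, 13.3]
force: [0.4, -0.6, -0.1]
width: 0.0384
```

Emit:
step_arm --pt "0 0 0" --pt "0 0 0" --pt "0 0 0" --pt "0 0 0" --pt "0 0 0" --roll '[-0.19,-0.19,-0.19,-0.19,-0.19]'

```text
time: 17.95
eef_pos: [0.5701, -0.147, 0.2169]
tcp_rot: [-90.0, 0.0, 56.1]
force: [0.4, -0.9, 0.7]
width: 0.0385
```

Emit:
step_arm --pt "0 0 0" --pt "0 0 0" --pt "0 0 0" --roll '[-0.1,-0.1,0]'

```text
time: 18.25
eef_pos: [0.5701, -0.147, 0.2169]
tcp_rot: [-90.0, 0.0, 64.8]
force: [-0.3, 0.5, -0.3]
width: 0.0385
```

```bash
python3 o.py
python3 - <<'E'
from bench import cams
from h import *
c=cams.camera("scene"); meas(c,(165,220,225,295),.178); cv2.imwrite("pics/n3.png",cv2.resize(c["pixels"][160:310,120:270],None,fx=3.5,fy=3.5,interpolation=2))
E
```

```text
eef_pos [ 0.5701 -0.1469  0.217 ] [0. 0. 0.]
force [-0.3966 -0.2974 -0.1477] [0.3621 0.4509 0.3958]
wrist_torque [-0.003   0.0094  0.0166] [0.013  0.0336 0.022 ]
q [-1.94424e+01  6.14620e+00  8.81916e+01  1.80000e-03  8.56816e+01
 -8.40272e+01] [0.0006 0.0016 0.002  0.001  0.0005 0.0228]
width 0.0383 0.0001
18.4 [-8.99842501e+01 -1.16369290e-03  6.45685299e+01]
nut 1252 c (0.5746143460273743, -0.13887766003608704) size (0.07456299662590027, 0.0532425232231617) mean [ 0.58031974 -0.14079071  0.18896853] z pct [0.15364989 0.173641   0.26593276] ori 64.43322470626066
bar 212 c (0.572757363319397, -0.14812588691711426) size (0.013100668787956238, 0.049702614545822144) mean [ 0.57702418 -0.14905979  0.18374994] z pct [0.17874716 0.18449228 0.18665592] ori 151.45087728833713
```

View pics/n3.png

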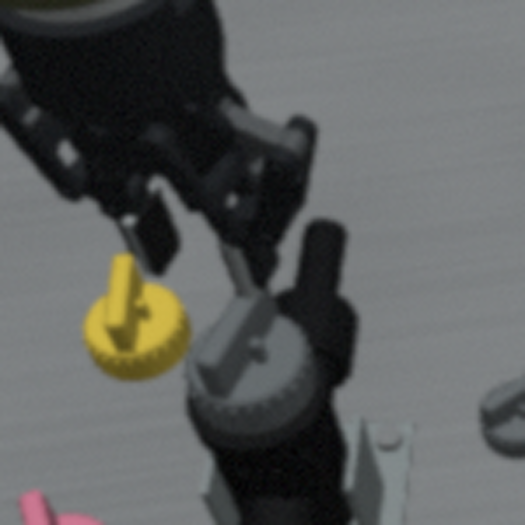

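The bar is at about (237,340) in the crop, diagonal, with the fingers in line to straddle it. Its top is about 9 mm lower than before. Regrasping.

Emit:
step_arm --pt "0 0.02 0" --pt "0 0.02 0" --pt "0 0.01 0" --pt "0 0 0" --roll '[0,0,0,0]'

```text
time: 18.85
eef_pos: [0.569, -0.1466, 0.1652]
tcp_rot: [-89.8, 0.0, 64.6]
force: [-0.2, 0.5, -0.9]
width: 0.0383
```

Emit:
step_arm --pt "0 0 0" --pt "0 0 0" --pt "0 0 0" --pt "0 0 0" --roll '[0,0,0,0]' --fingers 0.0

```text
time: 19.25
eef_pos: [0.571, -0.1472, 0.1685]
tcp_rot: [-90.1, -0.0, 64.7]
force: [0.1, 0.2, 1.9]
width: 0.0114
```

Emit:
step_arm --pt "0 0 0" --pt "0 0.0002 0" --pt "0 0.0002 0" --pt "0 0.0002 0" --pt "0 0.0002 0" --roll '[0.08,0.08,0.08,0.08,0.08]'

```text
time: 19.75
eef_pos: [0.5709, -0.1473, 0.1674]
tcp_rot: [-90.1, -0.0, 46.5]
force: [-0.4, -0.7, 3.3]
width: 0.0115
```

Emit:
step_arm --pt "0 0.0002 0" --pt "0 0.0001 0" --pt "0 0.0002 0" --pt "0 0.0002 0" --pt "0 0.0002 0" --roll '[0.08,0.08,0.08,0.08,0.08]'

```text
time: 20.25
eef_pos: [0.5708, -0.1473, 0.1667]
tcp_rot: [-90.1, -0.1, 28.5]
force: [-1.3, -1.2, 4.8]
width: 0.0113
```

Emit:
step_arm --pt "0 0.0002 0" --pt "0 0.0001 0" --pt "0 0.0002 0" --pt "0 0.0002 0" --roll '[0.08,0.08,0.08,0.08]'

```text
time: 20.65
eef_pos: [0.5711, -0.1475, 0.1665]
tcp_rot: [-90.1, -0.1, 14.1]
force: [-1.8, -0.3, 7.3]
width: 0.0113
```

```bash
python3 o.py
```

```text
eef_pos [ 0.5711 -0.1474  0.1665] [0. 0. 0.]
force [-0.4932 -0.2072  5.2632] [0.3296 0.4133 0.4384]
wrist_torque [0.0501 0.1408 0.0022] [0.0186 0.0329 0.0206]
q [-1.94500e+01  7.95220e+00  9.15748e+01 -1.06000e-02  8.03238e+01
 -3.35296e+01] [0.0006 0.0005 0.0006 0.0025 0.0051 0.1449]
width 0.0114 0.0003
20.8 [-90.09190807  -0.12460082  14.22762343]
```

Sinking has levelled off. I'll ease the press, turn on gently and watch the torque.

Emit:
step_arm --pt "0 -0.0005 0" --pt "0 -0.0005 0" --pt "0 0 0" --roll '[0.08,0.08,0]'

```text
time: 21.1
eef_pos: [0.5707, -0.1473, 0.1666]
tcp_rot: [-90.1, -0.1, 7.0]
force: [-0.1, -1.0, 3.2]
width: 0.0114
```

```bash
python3 o.py
python3 - <<'E'
from bench import cams
from h import *
for n,b in(("scene",(165,220,225,295)),("top",(400,465,200,260))):
  c=cams.camera(n); P=world(c,b); q=P[(P[...,2]>.155)&(P[...,2]<.166)]; print(n,"disc z",np.median(q[:,2])); cv2.imwrite(f"pics/n4{n}.png",cv2.resize(c["pixels"][b[2]-10:b[3]+20,b[0]-10:b[1]+20],None,fx=6,fy=6,interpolation=2))
E
```

```text
eef_pos [ 0.5708 -0.1473  0.1666] [0. 0. 0.]
force [ 0.199  -2.0669  3.8614] [0.5705 0.2355 0.6661]
wrist_torque [-0.1717 -0.019  -0.0327] [0.0357 0.0228 0.0247]
q [-1.94499e+01  7.95290e+00  9.15631e+01 -9.10000e-03  8.03920e+01
 -2.66047e+01] [0.0004 0.0016 0.0003 0.0003 0.0005 0.0139]
width 0.0114 0.0001
21.25 [-9.00487173e+01 -7.65286198e-02  7.16441668e+00]
scene disc z 0.15626954325020403
top disc z 0.15581479664258657
```

View pics/n4scene.png

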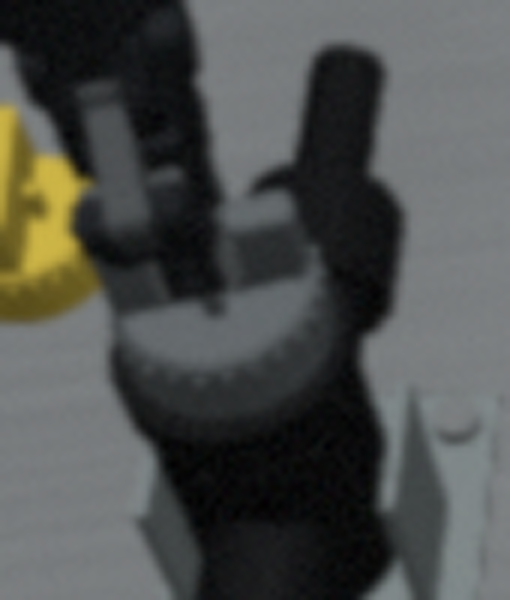

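The crop shows the bar still in the pads at about (215,230) and turned with the fingers. The cap top is at about 0.156 m, against 0.155 expected when home. Turning on to the stops.

Emit:
step_arm --pt "0 0 0" --pt "0 0 0" --roll '[0.08,0.08]'

```text
time: 21.55
eef_pos: [0.5707, -0.1473, 0.1665]
tcp_rot: [-90.0, -0.1, -0.2]
force: [0.7, -1.7, 4.3]
width: 0.0114
```

```bash
python3 o.py
```

```text
eef_pos [ 0.5707 -0.1473  0.1666] [0. 0. 0.]
force [ 0.7027 -1.339   6.3061] [0.3819 0.3942 0.1561]
wrist_torque [-0.1592 -0.0514 -0.0534] [0.0056 0.0166 0.0316]
q [-1.94470e+01  7.95470e+00  9.15669e+01 -7.60000e-03  8.03990e+01
 -1.91816e+01] [0.0007 0.0006 0.0009 0.002  0.0037 0.1449]
width 0.0114 0.0003
21.7 [-9.00323593e+01 -7.68672652e-02 -1.18075677e-01]
```

Emit:
step_arm --pt "0 0 0" --pt "0 0 0" --roll '[0.08,0.08]'

```text
time: 21.9
eef_pos: [0.5707, -0.1472, 0.1665]
tcp_rot: [-90.0, -0.1, -7.4]
force: [0.7, -1.1, 6.1]
width: 0.0112
```

```bash
python3 o.py
```

```text
eef_pos [ 0.5707 -0.1472  0.1665] [0. 0. 0.]
force [ 0.3498 -1.7521  5.6017] [0.2899 0.3723 0.4972]
wrist_torque [-0.1648 -0.0728 -0.0614] [0.017  0.0214 0.0364]
q [-1.94466e+01  7.95520e+00  9.15670e+01 -7.80000e-03  8.04001e+01
 -1.19824e+01] [0.0003 0.0011 0.0002 0.0017 0.0025 0.1453]
width 0.0114 0.0001
22.05 [-9.00219803e+01 -7.39690100e-02 -7.31716702e+00]
```

Emit:
step_arm --pt "0 -0.0005 0" --pt "0 -0.0005 0" --roll '[0.08,0.08]'

```text
time: 22.25
eef_pos: [0.5706, -0.1478, 0.1668]
tcp_rot: [-90.1, -0.1, -14.6]
force: [2.1, -4.7, -2.0]
width: 0.0115
```

```bash
python3 o.py
```

```text
eef_pos [ 0.5705 -0.1478  0.1667] [0. 0. 0.]
force [ 2.4817 -5.4822  0.0518] [0.24   0.6192 0.5371]
wrist_torque [-0.804  -0.4497  0.4305] [0.0158 0.0102 0.0315]
q [-1.94668e+01  7.96100e+00  9.15457e+01 -6.93000e-02  8.04282e+01
 -4.81020e+00] [0.001  0.0025 0.0002 0.0004 0.0008 0.1461]
width 0.0114 0.0002
22.4 [-9.00739485e+01 -5.68241037e-02 -1.44990611e+01]
```

Emit:
step_arm --pt "0 0 0" --roll '[0.1]'

```text
time: 22.5
eef_pos: [0.5706, -0.1478, 0.1668]
tcp_rot: [-90.1, -0.1, -19.0]
force: [2.9, -2.8, 0.7]
width: 0.0116
```

```bash
python3 o.py
```

```text
eef_pos [ 0.5705 -0.1475  0.1668] [0. 0. 0.]
force [ 2.3321 -4.5163  0.2721] [0.5104 0.4652 0.2027]
wrist_torque [-0.6701 -0.3774  0.7587] [0.0255 0.0278 0.0704]
q [-1.94545e+01  7.95410e+00  9.15435e+01 -4.03000e-02  8.04569e+01
 -3.54400e-01] [0.0009 0.0002 0.0016 0.0006 0.0032 0.1916]
width 0.0113 0.0002
22.65 [-9.00406134e+01 -4.02732445e-02 -1.88978542e+01]
```

The torque about z rose to 0.43, then 0.76 N·m: the stops are met, about 190–200° past the drop. I'll relieve the elastic wind-up and let go.

Emit:
step_arm --pt "0 0 0" --roll '[-0.05]'

```text
time: 22.75
eef_pos: [0.5704, -0.1476, 0.1667]
tcp_rot: [-90.1, -0.0, -16.6]
force: [2.9, -4.6, -0.2]
width: 0.0116
```

Emit:
step_arm --pt "0 0 0" --pt "0 0 0" --pt "0 0 0" --pt "0 -0.025 0" --pt "0 -0.025 0" --roll '[0,0,0,0,0]' --fingers 0.45

```text
time: 23.25
eef_pos: [0.5692, -0.1464, 0.216]
tcp_rot: [-90.0, 0.2, -16.8]
force: [0.3, 0.5, 1.7]
width: 0.0381
```

Emit:
step_arm --pt "0 -0.04 0" --pt "0 -0.04 0" --pt "0 0 0" --pt "0 0 0" --roll '[0,0,0,0]'

```text
time: 23.65
eef_pos: [0.5709, -0.147, 0.2983]
tcp_rot: [-90.0, -0.2, -16.8]
force: [-0.2, 0.1, -1.3]
width: 0.0382
```

```bash
python3 o.py
python3 - <<'E'
from bench import cams
from h import *
for n,b in(("scene",(165,220,225,295)),("top",(400,465,200,260))):
  c=cams.camera(n); P=world(c,b); z=P[...,2]; bar=P[(z>.176)&(z<.2)]
  for lo,hi in((.122,.136),(.145,.166),(.176,.2)):
    q=P[(z>lo)&(z<hi)]; print(n,lo,len(q),"z",np.median(q[:,2]))
  r=cv2.minAreaRect(bar[:,:2].astype(np.float32)); print(r,ori(bar))
  if n=="scene": cv2.imwrite("pics/n5.png",cv2.resize(c["pixels"][190:310,120:270],None,fx=5,fy=5,interpolation=2))
E
```

```text
eef_pos [ 0.5698 -0.1467  0.2955] [0.0003 0.0001 0.0007]
force [-0.1274  0.1234 -0.9503] [0.0443 0.152  0.307 ]
wrist_torque [ 0.0072 -0.0107  0.0188] [0.0205 0.0156 0.0293]
q [-1.94342e+01  4.75300e+00  8.15347e+01  6.10000e-03  9.38234e+01
 -2.66400e+00] [0.0024 0.0273 0.0397 0.0025 0.0013 0.0004]
width 0.0386 0.0002
23.8 [-89.98858988   0.17961106 -16.77355834]
scene 0.122 382 z 0.12969961774751182
scene 0.145 572 z 0.1549320302949826
scene 0.176 267 z 0.18235184260016912
((0.5728986263275146, -0.1483449637889862), (0.05357483774423599, 0.014371444471180439), 82.7121810913086) 79.43430514312492
top 0.122 166 z 0.1289424062137291
top 0.145 382 z 0.15379089284482134
top 0.176 133 z 0.18170123569571972
((0.5714112520217896, -0.14637652039527893), (0.05279644951224327, 0.012347422540187836), 77.97774505615234) 80.1860668120164
```

View pics/n5.png

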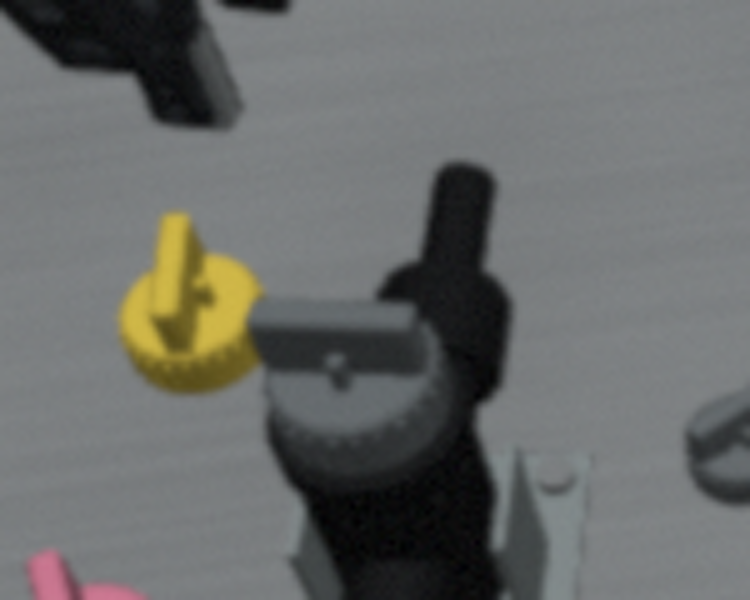

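The picture shows the nut sitting on the rim, bar at (335,335), with the fingers well clear. All heights agree with home, so I'm handing in.

```bash
python3 -c "
from bench import arm
print(arm.close_job())"
```

```text
the job is handed in; nothing more can be done
None
```

The cover nut is threaded on, fully home on the filter's rim and against its stops. The gripper has let go and stands well clear, and the job is handed in at about 24 s.

- **Finding the start:** I held the larger grey nut by its bar at 20 N and turned it backward about 100°, with one half-turn regrasp. It climbed about 1 mm per 18°. Then the support vanished and it sank freely by about 5.6 mm, so a thread start had dropped in.
- **Running it on:** I turned it forward with a press of about 2–7 N, briefly 8 N when it touched down after the drop, and regrasped once. It sank at roughly 19 mm a turn and levelled off on the seat. It then turned freely until the torque about its axis jumped to 0.4 and then 0.76 N·m, about 190–200° past the drop. I relieved that and let go.
- **Last checks:** The cap top was 25 mm above the rim (0.154–0.155 m against 0.129–0.130 m), which is the nut's full height. The bar stood at about 79°, matching the angle where the torque rose.

**What didn't line up:**
- The fingers over-turned the stopped nut by about 5°, within the grip's give, before I released.
- Each time the fingers closed low on the bar they pushed the tool up with 2–7 N. I think the tips touched the small knob beside the bar, but I didn't confirm it; I relieved the first and highest push by raising the tool.
- I did not look at the tray again at the end. The arm passed over the table from its start with the tool about 0.29 m up and did not go back there.

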